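# Unlock the eccentric cam and run the sample carriage home

## Robot

A 7-joint arm with a two-finger parallel gripper is mounted at the origin on a cart in front of the work surface, level with it; the furniture and walls round the work are solid. World frame = base frame: x ahead of the robot, y to its left, z up, the work surface at z = 0. Lengths are in m, angles in rad, forces in N, time in s.
With the tool pointing down it reaches from about 0.4 to 0.875 m from the base axis. Payload 19.3 kg.
Tool frame: the origin (TCP) lies at the very end of the fingers, on their centre line; the grasp point (between the pads) lies 19 mm behind it; z points along the fingers, y is the line along which they close (so a half turn about z gives the same grasp; the last joint's range is limited). The gripper opens to 85 mm and grips with 20 to 120 N. Pads are 22 mm wide; open, the fingers measure 114 mm over their backs; the gripper's body (76 mm by 85 mm) begins 54 mm behind the grasp point. The pads swing forward as they close: fully open they stand 13 mm farther back than shut.
Start: joints at [-1.219, 0.521, -0.036, 1.599, 0.021, 1.021, -0.113], TCP at [0.256, 0.57, 0.231] pointing down, gripper open.
Joint ranges: [-2.91, 2.91], [-0.3, 2.13], [-1.5, 1.42], [0.17, 2.43], [-1.26, 4.41], [0.16, 1.93], [-2.52, 2.52]. Speed limits (rad/s): [1.89, 1.89, 2.39, 2.39, 3.01, 3.01, 3.01].

## Interface

Orientations are given as [roll, pitch, yaw] about the fixed x, y, z axes, in that order (R = Rz(yaw) Ry(pitch) Rx(roll)).
In Python, from workcell import bot gives the robot as it stands.
- The arm moves only by the shell command python3 -m crank 'ROWS' [FORCE]. ROWS is a JSON object of lists of equal length, an entry for each row: "travel": the shift along the world's x, y, z in cm, a list of three; "turn": the turn, a rotation vector about the world's x, y, z in degrees, a list of three; "gripper": the closure, from 0 (fully open) to 1 (shut). A call has exactly 5 rows; each row is the pose to reach, as a shift and turn from the pose commanded when the call began; what a row does not reach only later rows make up. A row lasts 1/10 s, in which the tool goes at most 50 mm and 8.59 degrees, less where a joint would pass 70% of its speed; a pose out of reach is approached as far as the arm can. A call with a gripper value outside its range is refused whole. The fingers move at their own pace and stop on an object; FORCE is the grip in N (left out, the last holds). Time passes only in rows, so rows that repeat a pose let the fingers close, or fill a call up. It gives the time, the measured TCP pose, the force, the opening and the grip force at its end, in the units of the state.
- bot.observe(): the state, without advancing time (a new reading comes with each control period).
- bot.grab_frame(name): name is "side" or "top" or "wrist"; returns a dict with "pixels" (480x640x3 uint8, red, green, blue), "fx", "fy", "cx", "cy" (pixels), "extrinsics" (4x4, takes a point from world to camera coordinates). Camera axes: x right, y down, z forward; pixel columns grow to the right and rows downward; lengths in m; the calibration is good to about 2 mm. The wrist camera is an equidistant fisheye: a pixel r from the principal point sees the ray r / f radians off the axis. A picture is of the moment at which its call begins. There is no depth.
- bot.job_done(): hands the job in; it is judged then, once.
The state is a dict: "clock": time; "qpos": joint angles; "qd": joint speeds; "joint_efforts": joint torques, N m; "position": TCP position; "tool_rot": TCP orientation; "force": force on the tool from outside, world axes, zero at the start; "moment": the same for the moment, N m; "grip_width": finger opening in m; "finger_force": force on a finger pad.
Only numpy, scipy, OpenCV 4.12 (cv2) and the standard library are available. Lean on these libraries where they do the work, as an engineer would, in place of code of your own. Each camera call takes 0.05 s, during which the arm holds its last target. There are 200 camera calls.

## Task

Bring the sample jar in front of the reader: first push the lever of the eccentric cam lock round until the cam is at its low point, its thin side towards the carriage, and only then push the carriage along its way until it is fully home against the two end stops. This is pushing work for the fingers: lift nothing, neither the carriage nor its jar, and leave the cam low and the loose things around the fixture undisturbed.

Things in the scene. Friction and masses are not known exactly. Their poses are not given: they have to be found in the camera images.
- fixture: Loading fixture fixed to the worktop: grey plate 340 x 140 x 10 mm (x -170..170, y -55..85). Origin on its underside; +x: the way the carriage is pushed (roughly to the robot's right), +y away from the robot, z up. Two guide rails (x -162..32, inner faces y +-41.5, top z 20 mm), two end stops (x 38..52, y +-22..38, up to z 40 mm), beyond them the cam.
- cam_axis (a point): Vertical pivot axis of the cam at half height of its lever: fixture x 95, y 0, z 51 mm; axes as the fixture's. The cam is a steel disc of radius 28 mm, z 24..38 mm, its centre 14 mm off the pivot. Unless low, it blocks the carriage 10 to 25 mm short of home.
- cam (a joint): Cam angle, rad, counter-clockwise from above. 0 = low: thin side to the carriage, lever to the fixture's -y (to the robot, square to the way). Lever angle from fixture +x = value - pi/2. Starts at 1.7 to 2.4, in the way; turn it clockwise. Stops at -0.15 (pin) and 3.2. Low within 0.3. Stays where left (friction: about 3 N at lever_mid).
- lever_mid (a point): Point on the cam's lever, 50 mm from the pivot, at half height, on its centre line; turns with it. The lever is an upright flat bar 10 mm thick, from the hub (radius 11.5 mm) out to 74 mm from the pivot, z 40..62 mm, with a 15 mm round at its end. Push its flank.
- carriage: Loose white tub 110 x 80 x 30 mm, about 0.65 kg, sliding on the plate between the rails (1.5 mm play a side). Origin: centre of its underside; +x forward (fixture's +x). A specimen jar is fixed in it (66 mm diameter, top 68 mm above the underside, 12 mm ahead of the origin); a steel follower tongue, 24 mm wide, reaches 40 mm ahead. Starts 45 to 80 mm short of home.
- push_face (a point): Centre of the carriage's flat upright rear face, where it is pushed: 80 mm wide up to 30 mm height, 70 mm above that, 46 mm tall in all; 55 mm behind the carriage's origin, 30 mm above its underside.
- home_point (a point): Point on the top of the base plate where the carriage's origin lies when its front is against both end stops (fixture x -17, y 0, z 10 mm). Axes as those of the fixture. Home within 4 mm.
- spare_jar: Bystander: loose specimen jar with screw lid, 66 mm diameter, 59 mm tall, on the worktop behind the fixture. Origin at the centre of its underside.
- plaster: Bystander: plaster roll standing on end, 45 mm diameter, 25 mm tall, behind the right part of the fixture. Origin at the centre of its underside.
- reel: Bystander: small boxed roll lying on its side, 31 x 34 x 32 mm, to the right of the fixture. Origin at the centre of its underside.
- reader_top (a point): Centre of the top of the reader head, a fixed grey block 50 x 24 x 55 mm on the plate's far side; its window looks at the jar when the carriage is home. Fixture x -17, y 68, z 65 mm. (Above the worktop a shelf, z about 0.5 m, and pipettes on hooks stand out to 0.57 m ahead of the robot: keep the wrist low, or lean it back to the robot.)
- pin_top (a point): Top of the lever's stop pin, 8 mm diameter, standing on the plate at fixture x 79, y -44 mm, up to z 55 mm.

How it is judged:
By the outcome, as a careful person would: the job done as asked, in the order asked, and still so for the second after the job is handed in, with the robot touching nothing.
It also fails if it takes over 48 s, if anything falls off the work surface, if the arm or the gripper's body presses on something with over 40 N, if the wrist force passes 120 N, or if a joint passes its speed limit or range.

## Working session

There is one attempt and no reset: what is moved stays moved. The work goes in short steps, Python scripts to look and compute and a shell command to move; the robot and the scene stay as the last step left them, time stands still between calls to the robot, and variables do not carry over. Pictures are saved under pics/ and viewed, at most 10 in all, crops included, and the job is handed in when it is done.

```bash
mkdir -p pics
python3 - <<'E'
from workcell import bot
import cv2
s=bot.observe(); print(s['clock'],s['position'],s['tool_rot'],s['grip_width'])
import pickle
d={}
for n in('side','top'):
    f=bot.grab_frame(n); d[n]=f
    cv2.imwrite(f'pics/{n}0.png',f['pixels'][:,:,::-1]); print(n,f['fx'],f['cx'],f['cy'],f['extrinsics'])
pickle.dump(d,open('f0.pkl','wb'))
E
```

```text
0.0 [0.25578612 0.56990719 0.23072976] [-3.14048195e+00  8.72051149e-05  2.71977740e+00] 0.0856195809462503
side 528.0704440858631 324.74933116122577 234.84540496711747 [[-0.89327877 -0.44934648  0.01186464  0.39774386]
 [-0.29932835  0.57494398 -0.76147354  0.2859124 ]
 [ 0.33534396 -0.68375957 -0.6480874   0.62710143]
 [ 0.          0.          0.          1.        ]]
top 590.2308313241288 332.38876354942226 237.04513175704463 [[ 0.02211784 -0.99932637 -0.02928481 -0.14415745]
 [-0.99440769 -0.01896445 -0.10389267  0.51529008]
 [ 0.10326731  0.03141892 -0.99415729  0.95095468]
 [ 0.          0.          0.          1.        ]]
```

View pics/top0.png

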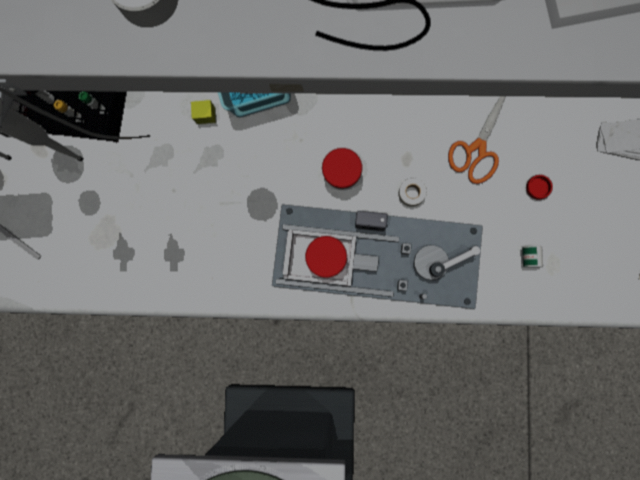

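View pics/side0.png

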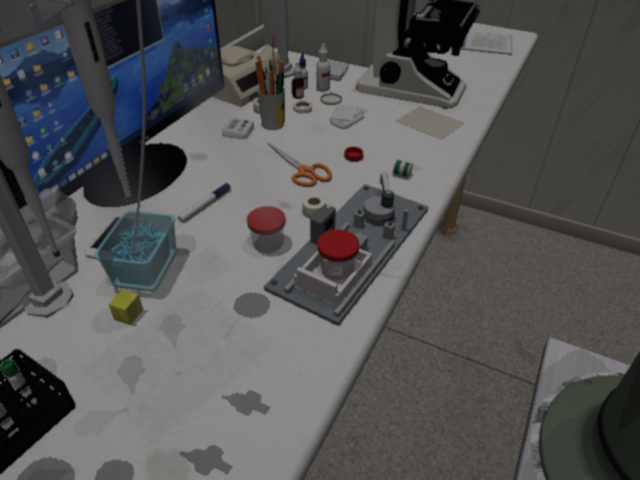

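The top view shows the fixture at about (275-482, 205-308), the carriage's jar lid at (326,257), the cam pivot at about (436,269) and the lever tip at about (478,252). The side view shows the same layout. I'll enlarge both.

Run:
```python
import cv2
a=cv2.imread('pics/top0.png')[195:320,262:492]
cv2.imwrite('pics/topc.png',cv2.resize(a,None,fx=3.4,fy=3.4,interpolation=cv2.INTER_CUBIC))
a=cv2.imread('pics/side0.png')[170:325,255:440]
cv2.imwrite('pics/sidec.png',cv2.resize(a,None,fx=3.8,fy=3.8,interpolation=cv2.INTER_CUBIC))
```

```text
(no output)
```

View pics/topc.png

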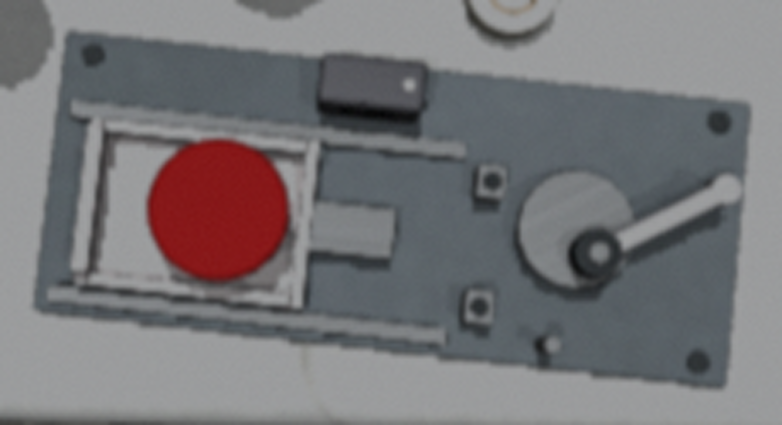

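View pics/sidec.png

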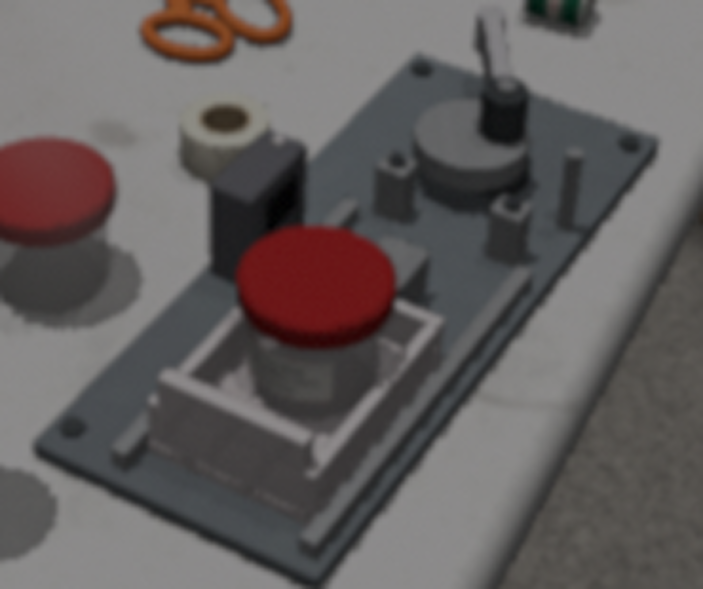

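The crops show the plate corners clearly. In the top crop they are at (70,32), (750,103), (726,387) and (36,310), with the hub at (598,250), the lever tip at (730,188), the pin top at (553,342) and the carriage rear bar at about (88,200). In the side crop the corners are at (40,445), (420,58), (655,145) and (315,580), with the pin top at (573,153) and the lever tip at (490,15). Next I fit the pose.

```bash
cat > h.py <<'E'
import numpy as np,pickle
from scipy.optimize import least_squares
F=pickle.load(open('f0.pkl','rb'))
def proj(n,P):
    f=F[n];P=np.atleast_2d(P);c=P@f['extrinsics'][:3,:3].T+f['extrinsics'][:3,3]
    return c[:,:2]/c[:,2:]*[f['fx'],f['fy']]+[f['cx'],f['cy']]
def full(n,p):
    return np.array(p)/3.4+[262,195] if n=='top' else np.array(p)/3.8+[255,170]
def tw(q,P): # fixture(mm)->world
    c,s=np.cos(q[2]),np.sin(q[2]);P=np.atleast_2d(P)/1000
    return P@np.array([[c,-s,0],[s,c,0],[0,0,1]]).T+[q[0],q[1],q[3] if len(q)>3 else 0]
E
python3 - <<'E'
from h import *
C=[[-170,85,10],[170,85,10],[170,-55,10],[-170,-55,10],[79,-44,55]]
px={'top':[(70,32),(750,103),(726,387),(36,310),(553,342)],'side':[(40,443),(420,55),(657,143),(315,583),(573,151)]}
r=lambda q:np.concatenate([(proj(n,tw(q,C))-full(n,px[n])).ravel() for n in px])
s=least_squares(r,[.5,-.2,-np.pi/2,0]);q=s.x
print(q,np.round(s.fun,1));np.save('q.npy',q)
# lever tip & hub, two view triangulation: tip centre at top
def tri(a,b):
    g=lambda P:np.concatenate([proj('top',P)[0]-full('top',a),proj('side',P)[0]-full('side',b)])
    s=least_squares(g,[.5,-.2,.05]);P=s.x;c,si=np.cos(q[2]),np.sin(q[2]);d=P-[q[0],q[1],q[3]]
    return np.round(1e3*np.array([c*d[0]+si*d[1],-si*d[0]+c*d[1],d[2]]),1),np.round(s.fun,1)
print('tip',tri((730,188),(490,14)));print('hub',tri((598,250),(508,88)))
print('lid',tri((218,210),(316,278)))
print('rear corners',tri((97,122),(165,376)),tri((80,282),(312,445)))
print('front',tri((316,145),(395,300)),tri((300,300),(435,322)))
print('tongue tip',tri((395,207),(395,240)))
# predicted tip
for a in(1.7,1.9,2.0,2.1,2.2): 
    P=tw(q,[95+74*np.cos(a-np.pi/2),74*np.sin(a-np.pi/2),62]);print(a,(proj('top',P)-[262,195])*3.4,(proj('side',P)-[255,170])*3.8)
for x in(-70,-80,-90,-97):
    P=tw(q,[x+12,0,78]);print('lid',x,(proj('top',P)-[262,195])*3.4,(proj('side',P)-[255,170])*3.8)
E
```

```text
[ 0.47664292 -0.20790652 -1.65971457 -0.00578561] [-0.4 -1.1  0.1 -0.8 -0.1 -0.8 -0.3 -0.9 -0.1 -0.5 -0.7  0.3  0.1  0.1
  1.8 -0.4  1.9 -0.4  1.2  1.6]
tip (array([152.3,  36.7,  63.4]), array([-0.3, -1. ,  1.3,  0.2]))
hub (array([94. , -0.1, 67.9]), array([-0.1, -0.3,  0.4,  0. ]))
lid (array([-82.9,  -0.4,  79.1]), array([-0.4, -1.1,  1.2,  0.2]))
rear corners (array([-145.3,   35.1,   55.7]), array([-0.1, -0.2,  0.2,  0. ])) (array([-145.7,  -38. ,   56. ]), array([-0.7, -2.2,  2.1,  0.3]))
front (array([-31.2,  17.5,  24.2]), array([  4.4,  13.1, -14.1,  -2.1])) (array([-40.9, -36.4,  39.8]), array([-0.3, -1. ,  1.1,  0.1]))
tongue tip (array([ 0.9, 10.2, 35.7]), array([ 0.3,  0.9, -0.9, -0.1]))
1.7 [[757.94590077 246.39867912]] [[557.5930477   18.27464541]]
1.9 [[753.32765705 214.8637031 ]] [[528.75981643  12.72079803]]
2.0 [[748.68052377 199.57755707]] [[514.0560655  11.1400955]]
2.1 [[742.53672491 184.81595562]] [[499.32486815  10.37334434]]
2.2 [[734.96122176 170.7245161 ]] [[484.68890704  10.4260382 ]]
lid -70 [[270.62985266 211.42942571]] [[349.84499907 247.33692704]]
lid -80 [[249.05480831 209.07288787]] [[337.88718891 260.42061617]]
lid -90 [[227.49864023 206.71841179]] [[325.74205714 273.70926403]]
lid -97 [[212.42054069 205.07150384]] [[317.12663847 283.13586122]]
```

```bash
python3 - <<'E'
from h import *
q=np.load('q.npy');q[3]=0
def w(x,y): return np.round(100*tw(q,[x,y,0])[0][:2],1)
print('approach',w(120,57))
for d in range(32,-96,-8):
    f=np.radians(d);h=5+abs(np.sin(f))*11+abs(np.cos(f))*14.5
    print(d,w(95+52*np.cos(f)-h*np.sin(f),52*np.sin(f)+h*np.cos(f)))
print('end',w(111,-52),'retreat',w(130,-54),'behind',w(-175,0),'touch',w(-160,0),'home',w(-83,0),'xdir',w(10,0)-w(0,0))
E
python3 -m crank '{"travel":[[3,-5,0],[6,-10,0],[9,-15,0],[12,-20,0],[14,-25,0]],"turn":[[0,0,-8],[0,0,-16],[0,0,-24],[0,0,-32],[0,0,-40]],"gripper":[1,1,1,1,1]}' 20
```

```text
approach [ 52.3 -33.2]
32 [ 51.2 -33.8]
24 [ 50.7 -34.4]
16 [ 50.  -34.9]
8 [ 49.2 -35.3]
0 [ 48.3 -35.6]
-8 [ 47.7 -35.8]
-16 [ 47.  -35.9]
-24 [ 46.3 -35.9]
-32 [ 45.5 -35.8]
-40 [ 44.8 -35.6]
-48 [ 44.  -35.2]
-56 [ 43.3 -34.7]
-64 [ 42.7 -34.1]
-72 [ 42.2 -33.4]
-80 [ 41.8 -32.5]
-88 [ 41.5 -31.6]
end [ 41.5 -31.4] retreat [ 41.1 -33.3] behind [49.2 -3.4] touch [49.1 -4.9] home [ 48.4 -12.5] xdir [-0.1 -1. ]
clock: 0.6
position: [0.381, 0.3516, 0.2312]
tool_rot: [3.142, 0.0, 2.016]
force: [0.5, 1.6, 0.1]
grip_width: 0.0121
finger_force: 0.0
```

```bash
python3 -m crank '{"travel":[[1,-4.9,0],[2,-9.7,0],[3,-14.5,0],[4,-19.3,0],[5,-24,0]],"turn":[[0,0,-7],[0,0,-14],[0,0,-21],[0,0,-28],[0,0,-31]],"gripper":[1,1,1,1,1]}'; python3 -m crank '{"travel":[[0.5,-4.9,0],[1,-9.8,0],[1.5,-14.5,0],[2,-19.3,0],[3,-24,0]],"turn":[[0,0,0],[0,0,0],[0,0,0],[0,0,0],[0,0,0]],"gripper":[1,1,1,1,1]}'; python3 -m crank '{"travel":[[1.5,-4,0],[3,-8,0],[4.5,-13,0],[5.4,-16.5,-2],[5.4,-16.5,-6]],"turn":[[0,0,0],[0,0,0],[0,0,0],[0,0,0],[0,0,0]],"gripper":[1,1,1,1,1]}'
```

```text
clock: 1.1
position: [0.4301, 0.1116, 0.2314]
tool_rot: [3.142, -0.0, 1.476]
force: [1.5, 1.0, 0.3]
grip_width: 0.0003
finger_force: 0.0
clock: 1.6
position: [0.4596, -0.1284, 0.2314]
tool_rot: [-3.142, -0.0, 1.481]
force: [1.8, 1.3, 0.1]
grip_width: -0.0002
finger_force: 0.0
clock: 2.1
position: [0.515, -0.2974, 0.1721]
tool_rot: [3.137, 0.004, 1.476]
force: [0.2, 0.6, -1.1]
grip_width: 0.0001
finger_force: 0.0
```

```bash
python3 -m crank '{"travel":[[0,0,-3],[0,0,-6],[0,0,-8],[0,0,-8],[0,0,-8]],"turn":[[0,0,0],[0,0,0],[0,0,0],[0,0,0],[0,0,0]],"gripper":[1,1,1,1,1]}'
python3 - <<'E'
from workcell import bot
import cv2
from h import *
s=bot.observe();P=s['position'];print(P,s['tool_rot'])
a=bot.grab_frame('top')['pixels'][195:320,342:492,::-1];b=bot.grab_frame('side')['pixels'][100:250,330:480,::-1]
cv2.imwrite('pics/c1.png',cv2.hconcat([cv2.resize(a,(480,400),interpolation=2)[:,:400],cv2.resize(b,(400,400),interpolation=2)]))
for n,o,k in(('top',(342,195),3.2),('side',(330,100),2.667)): print(n,(proj(n,P)-o)*k)
E
```

```text
clock: 2.6
position: [0.5141, -0.2917, 0.0917]
tool_rot: [-3.141, 0.0, 1.48]
force: [0.1, -0.1, 0.9]
grip_width: 0.0002
finger_force: 0.0
[ 0.51413835 -0.29167509  0.09167261] [-3.14124788e+00  7.93093558e-05  1.48039649e+00]
top [[295.28505085 134.61609638]]
side [[ 91.86425771 201.50831687]]
```

View pics/c1.png

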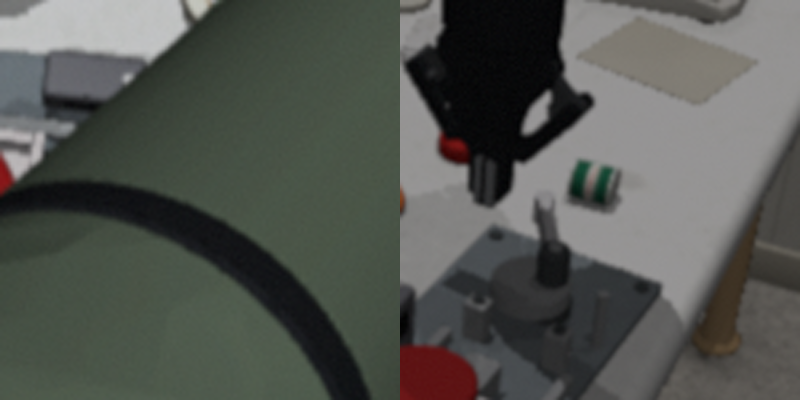

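The side view shows the fingertip at crop (90,200), against a predicted (92,201), so the calibration holds. The lever is still clear at (545,200).

```bash
python3 -m crank '{"travel":[[0.8,-1.6,0],[1.6,-3.3,0],[1.6,-3.3,-2],[1.6,-3.3,-4.4],[1.6,-3.3,-4.4]],"turn":[[0,0,0],[0,0,0],[0,0,0],[0,0,0],[0,0,0]],"gripper":[1,1,1,1,1]}'
```

```text
clock: 3.2
position: [0.5295, -0.3238, 0.0461]
tool_rot: [-3.14, -0.001, 1.481]
force: [-0.6, 0.5, 0.0]
grip_width: -0.0003
finger_force: 0.0
```

```bash
python3 -m crank '{"travel":[[-0.6,-0.5,0],[-1.2,-1,0],[-1.8,-1.4,0],[-2.3,-2,0],[-3,-2.5,0]],"turn":[[0,0,0],[0,0,0],[0,0,0],[0,0,0],[0,0,0]],"gripper":[1,1,1,1,1]}';python3 -m crank '{"travel":[[-0.8,-0.4,0],[-1.7,-0.7,0],[-2.3,-0.9,0],[-3,-1,0],[-3.7,-1,0]],"turn":[[0,0,0],[0,0,0],[0,0,0],[0,0,0],[0,0,0]],"gripper":[1,1,1,1,1]}'
```

```text
clock: 3.7
position: [0.5002, -0.3498, 0.0478]
tool_rot: [3.141, -0.0, 1.481]
force: [2.9, 2.9, 0.6]
grip_width: -0.0002
finger_force: 1.5
clock: 4.2
position: [0.4626, -0.3599, 0.0474]
tool_rot: [3.141, 0.0, 1.48]
force: [3.4, 0.6, -0.1]
grip_width: 0.0002
finger_force: 1.5
```

```bash
python3 -m crank '{"travel":[[-0.8,0.1,0],[-1.5,0.3,0],[-2.3,0.7,0],[-3,1.2,0],[-3.6,1.8,0]],"turn":[[0,0,0],[0,0,0],[0,0,0],[0,0,0],[0,0,0]],"gripper":[1,1,1,1,1]}';python3 -m crank '{"travel":[[-0.5,0.7,0],[-0.9,1.6,0],[-1.1,2.2,0],[-1.2,2.6,0],[-1.2,2.7,0]],"turn":[[0,0,0],[0,0,0],[0,0,0],[0,0,0],[0,0,0]],"gripper":[1,1,1,1,1]}'
```

```text
clock: 4.7
position: [0.427, -0.3409, 0.0474]
tool_rot: [3.141, -0.0, 1.481]
force: [7.0, 2.1, -2.0]
grip_width: -0.0001
finger_force: 3.4
clock: 5.2
position: [0.4148, -0.3141, 0.0473]
tool_rot: [-3.141, -0.0, 1.481]
force: [-1.0, -3.0, 0.3]
grip_width: 0.0002
finger_force: 1.3
```

Run:
```python
from workcell import bot
import cv2
s=bot.observe();print(s['position'],s['force'])
b=bot.grab_frame('side')['pixels'][130:280,330:480,::-1]
cv2.imwrite('pics/c2.png',cv2.resize(b,(600,600),interpolation=2))
```

```text
[ 0.41483672 -0.31413184  0.04728655] [-0.95413479 -3.00499143  0.31429512]
```

View pics/c2.png

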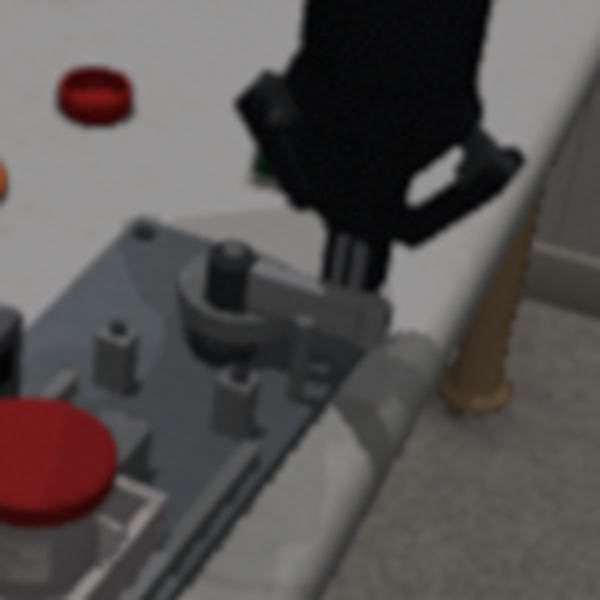

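The lever now points towards the robot, with its end at crop (375,300), beside the pin at (303,320). I'll estimate its angle.

```bash
python3 - <<'E'
from h import *
q=np.load('q.npy')
for a in(-.15,0,.15,.3,.45):
    print(a,[((proj('side',tw(q,[95+r*np.cos(a-np.pi/2),r*np.sin(a-np.pi/2),z]))[0]-[330,130])*4).round() for r,z in((0,68),(66,62),(66,40))])
E
python3 -m crank '{"travel":[[-0.1,-0.5,0],[-0.2,-1.5,0],[-0.3,-2.5,0],[-0.3,-2.5,3],[-0.3,-2.5,7]],"turn":[[0,0,0],[0,0,0],[0,0,0],[0,0,0],[0,0,0]],"gripper":[1,1,1,1,1]}'
```

```text
-0.15 [array([237., 252.]), array([360., 321.]), array([354., 361.])]
0 [array([237., 252.]), array([371., 310.]), array([364., 350.])]
0.15 [array([237., 252.]), array([378., 298.]), array([372., 337.])]
0.3 [array([237., 252.]), array([382., 286.]), array([376., 325.])]
0.45 [array([237., 252.]), array([383., 273.]), array([377., 312.])]
clock: 5.75
position: [0.4107, -0.3403, 0.1169]
tool_rot: [-3.138, -0.001, 1.479]
force: [1.3, -0.6, 1.0]
grip_width: -0.0
finger_force: 0.0
```

```bash
python3 -m crank '{"travel":[[0,2,4],[1,6,6],[2,10.5,6],[3,15,6],[4,19.5,6]],"turn":[[0,0,0],[0,0,0],[0,0,0],[0,0,0],[0,0,0]],"gripper":[1,1,1,1,1]}';python3 -m crank '{"travel":[[1.5,4.5,0],[3,9,0],[4.2,12,0],[4.2,12,0],[4.2,12,0]],"turn":[[0,0,0],[0,0,0],[0,0,0],[0,0,0],[0,0,0]],"gripper":[1,1,1,1,1]}'
python3 - <<'E'
from workcell import bot
import cv2
s=bot.observe();print(s['position'],s['force'])
b=bot.grab_frame('side')['pixels'][150:300,310:460,::-1];a=bot.grab_frame('top')['pixels'][195:320,342:492,::-1]
cv2.imwrite('pics/c3.png',cv2.hconcat([cv2.resize(a,(480,400),interpolation=2)[:,:400],cv2.resize(b,(400,400),interpolation=2)]))
E
```

```text
clock: 6.25
position: [0.4525, -0.1437, 0.1777]
tool_rot: [3.141, 0.0, 1.479]
force: [0.8, 0.4, 0.4]
grip_width: -0.0003
finger_force: 0.0
clock: 6.75
position: [0.4944, -0.025, 0.1772]
tool_rot: [-3.141, 0.001, 1.481]
force: [0.2, -0.3, -0.0]
grip_width: 0.0
finger_force: 0.0
[ 0.49435297 -0.02499005  0.177229  ] [ 0.15489917 -0.32261935 -0.0037261 ]
```

View pics/c3.png

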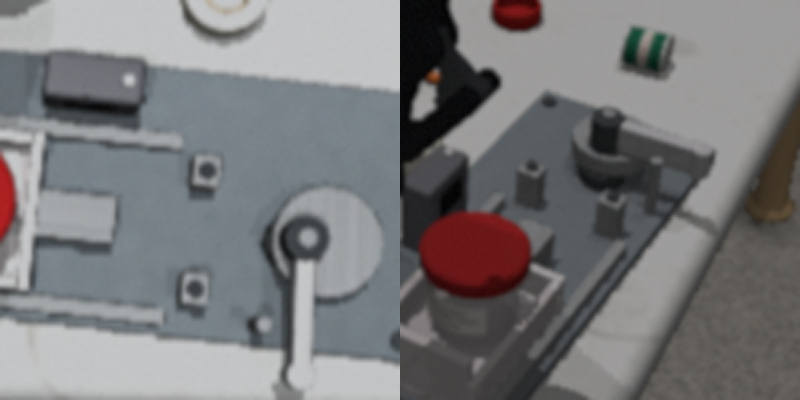

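The lever runs from the hub at (308,238) to its end at (299,375) in the left half, square to the way, so the cam is low. Now I go down behind the carriage.

```bash
python3 -m crank '{"travel":[[0,0,-4],[0,0,-8],[0,0,-12],[0,0,-15],[0,0,-15]],"turn":[[0,0,0],[0,0,0],[0,0,0],[0,0,0],[0,0,0]],"gripper":[1,1,1,1,1]}';python3 -m crank '{"travel":[[-0.1,-0.6,0],[-0.1,-1.2,0],[-0.2,-1.8,0],[-0.2,-2.3,0],[-0.2,-2.8,0]],"turn":[[0,0,0],[0,0,0],[0,0,0],[0,0,0],[0,0,0]],"gripper":[1,1,1,1,1]}'
```

```text
clock: 7.35
position: [0.4921, -0.0261, 0.0246]
tool_rot: [-3.137, 0.001, 1.478]
force: [-0.3, -0.5, 1.9]
grip_width: 0.0002
finger_force: 0.0
clock: 7.85
position: [0.4928, -0.0521, 0.0282]
tool_rot: [3.14, -0.001, 1.481]
force: [0.4, 7.1, 5.9]
grip_width: -0.0
finger_force: 3.6
```

```bash
python3 -m crank '{"travel":[[-0.1,-0.7,0],[-0.1,-1.4,0],[-0.2,-2.1,0],[-0.2,-2.8,0],[-0.3,-3.5,0]],"turn":[[0,0,0],[0,0,0],[0,0,0],[0,0,0],[0,0,0]],"gripper":[1,1,1,1,1]}';python3 -m crank '{"travel":[[-0.1,-0.7,0],[-0.1,-1.3,0],[-0.2,-1.9,0],[-0.2,-2.5,0],[-0.3,-3,0]],"turn":[[0,0,0],[0,0,0],[0,0,0],[0,0,0],[0,0,0]],"gripper":[1,1,1,1,1]}'
```

```text
clock: 8.35
position: [0.4898, -0.0871, 0.028]
tool_rot: [3.14, -0.001, 1.481]
force: [0.3, 7.1, 5.7]
grip_width: 0.0002
finger_force: 3.7
clock: 8.85
position: [0.4867, -0.1172, 0.028]
tool_rot: [3.141, -0.001, 1.481]
force: [1.3, 6.6, 4.3]
grip_width: 0.0001
finger_force: 3.5
```

Contact force is steady at about 7 N. I'll creep on until it rises against the stops.

```bash
python3 -m crank '{"travel":[[0,-0.1,0],[0,-0.2,0],[0,-0.3,0],[0,-0.4,0],[0,-0.4,0]],"turn":[[0,0,0],[0,0,0],[0,0,0],[0,0,0],[0,0,0]],"gripper":[1,1,1,1,1]}';python3 -m crank '{"travel":[[0,-0.1,0],[0,-0.2,0],[0,-0.3,0],[0,-0.3,0],[0,-0.3,0]],"turn":[[0,0,0],[0,0,0],[0,0,0],[0,0,0],[0,0,0]],"gripper":[1,1,1,1,1]}'
```

```text
clock: 9.35
position: [0.4866, -0.121, 0.0279]
tool_rot: [3.141, -0.001, 1.481]
force: [0.8, 4.8, 3.6]
grip_width: 0.0
finger_force: 2.8
clock: 9.85
position: [0.4865, -0.1224, 0.0278]
tool_rot: [-3.141, -0.003, 1.483]
force: [-0.2, 15.6, 8.7]
grip_width: -0.0001
finger_force: 7.9
```

```bash
python3 -m crank '{"travel":[[0,-0.1,0],[0,-0.1,0],[0,-0.2,0],[0,-0.2,0],[0,-0.2,0]],"turn":[[0,0,0],[0,0,0],[0,0,0],[0,0,0],[0,0,0]],"gripper":[1,1,1,1,1]}'; python3 -m crank '{"travel":[[0,0.6,0],[0,1.5,0],[0.1,3,0],[0.1,4,2],[0.1,4,6]],"turn":[[0,0,0],[0,0,0],[0,0,0],[0,0,0],[0,0,0]],"gripper":[1,1,1,1,1]}'; python3 -m crank '{"travel":[[0,2,4],[-1,6,8],[-2,10,8],[-3,14,8],[-3,14,8]],"turn":[[0,0,0],[0,0,0],[0,0,0],[0,0,0],[0,0,0]],"gripper":[1,1,1,1,1]}'
python3 - <<'E'
from workcell import bot
import cv2
s=bot.observe();print(s['position'],s['force'])
a=bot.grab_frame('top')['pixels'][150:320,262:562,::-1];b=bot.grab_frame('side')['pixels'][150:320,255:440,::-1]
cv2.imwrite('pics/c4.png',cv2.vconcat([cv2.resize(a,(600,340),interpolation=2),cv2.copyMakeBorder(cv2.resize(b,(283,260),interpolation=2),0,0,0,317,0)]))
E
```

```text
clock: 10.35
position: [0.4865, -0.1224, 0.0279]
tool_rot: [-3.141, -0.005, 1.484]
force: [-0.6, 27.7, 13.2]
grip_width: 0.0002
finger_force: 14.0
clock: 10.85
position: [0.4858, -0.085, 0.0863]
tool_rot: [-3.137, 0.0, 1.482]
force: [0.1, 0.2, 0.9]
grip_width: 0.0002
finger_force: 0.0
clock: 11.35
position: [0.456, 0.0587, 0.1676]
tool_rot: [-3.142, -0.002, 1.487]
force: [-0.2, -1.5, -1.2]
grip_width: -0.0
finger_force: 0.0
[0.4560383  0.05873371 0.16759937] [-0.22290648 -1.52082873 -1.24316736]
```

View pics/c4.png

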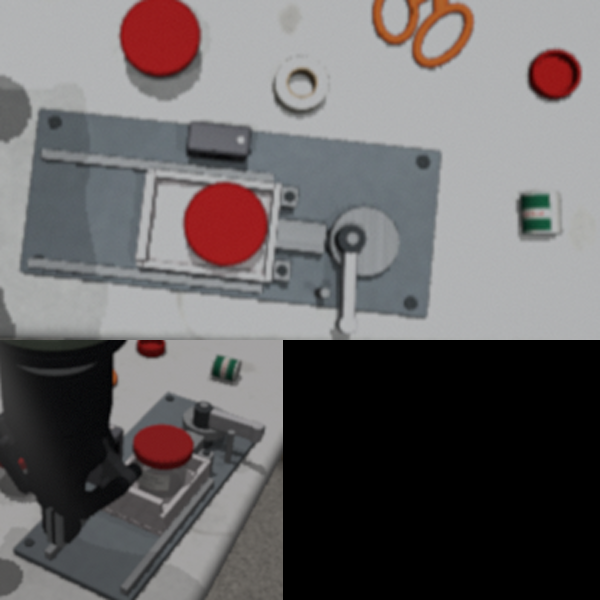

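The carriage front touches both stops, at about (285,195) and (278,270). The lever is still square to the way and the bystanders look unmoved.

```bash
python3 -c "
from workcell import bot
print(bot.job_done())"
```

```text
the job is handed in; nothing more can be done
None
```

The job is handed in at about 11.5 s: I turned the cam low first, then pushed the carriage home against both end stops (28 N at the fingers); the last picture shows the cam still low, nothing else moved and the arm clear.

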